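# Nudge the slide carrier home in the scanner

## Robot

A 6-joint arm with a two-finger parallel gripper is mounted at the origin on the work surface. World frame = base frame: x ahead of the robot, y to its left, z up, the work surface at z = 0. Lengths are in m, angles in rad, forces in N, time in s.
With the tool pointing down it reaches from about 0.3 to 1 m from the base axis. Payload 5.1 kg.
Tool frame: the origin (TCP) lies midway between the tips of the shut fingers; the grasp point (between the pads) lies 19 mm behind it; z points along the fingers, y is the line along which they close (so a half turn about z gives the same grasp; the last joint's range is limited). The gripper opens to 95 mm and grips with 3 to 60 N. Pads are 20 mm wide; open, the fingers measure 119 mm over their backs; the gripper's body (75 mm by 180 mm) begins 59 mm behind the grasp point.
Start: joints at [-1.3, 0.124, 1.65, -0, 1.367, -0.083], TCP at [0.225, -0.61, 0.215] pointing down, gripper open.
Joint ranges: [-2.61, 2.61], [-1.02, 2.33], [0.03, 2.71], [-1.35, 4.49], [0.32, 2.68], [-2.91, 2.91]. Speed limits (rad/s): [2.57, 2.57, 3.14, 3.14, 3.14, 3.14].

## Interface

Orientations are given as a rotation vector (axis times angle).
In Python, from rig import * gives the robot as it stands.
- The arm moves only by the tool apply_moves, never from a script. Its argument "commands" is a list of rows, each a list of 5 numbers: the gripper's target within -1 to 1 (fully open at 1, half-way at 0, shut at -1), then the shift along the tool's x, y, z scaled (see below), then the turn about the tool's z scaled (see below). A call has 1 to 8 rows; each row shifts and turns the commanded pose from where the row before left it, along the tool's axes as they then stand; what a row does not reach is not made up. The controller multiplies each number of a shift by 0.6 m and each number of a turn by 60 degrees. A row lasts 1/10 s, in which the tool goes at most 50 mm and 8.59 degrees, less where a joint would pass 70% of its speed; a pose out of reach is approached as far as the arm can. A call with a number of a shift or a turn outside -1 to 1 is refused whole. A call with a gripper value outside its range is refused whole. The fingers move at their own pace and stop on an object; "grip_force" is the grip in N (left out, the last holds). Time passes only in rows, so rows that do not move let the fingers close. It gives the time, the measured TCP pose, the force, the opening and the grip force at its end, in the units of the state.
- read_state(): the state, without advancing time (a new reading comes with each control period).
- grab_frame(name): name is "scene" or "top" or "wrist"; returns a dict with "frame" (384x512x3 uint8, red, green, blue), "K" (3x3 intrinsics, pixels), "rvec" (rotation vector, rad) and "tvec" (3), from world to camera coordinates, as OpenCV has them; the wrist camera has in their place "mount" (4x4, takes a point from camera to tool coordinates, whose origin is the TCP and whose axes are the flange's). Camera axes: x right, y down, z forward; pixel columns grow to the right and rows downward; lengths in m; the calibration is good to about 2 mm. A picture is of the moment at which its call begins: read the wrist's pose just before it. There is no depth.
- close_job(): hands the job in; it is judged then, once.
Trained networks look in the newest picture that a camera, given by its name, has taken for a name from the list of things; names that differ only in an ending like _2 or _b are one class to them, and where a whole thing is asked for, a point or a joint stands for the part that bears it (a point fixed in the world has none). Each returns a list of dicts, best first, with "score" (0 to 1); they miss things now and then, are a little off and sometimes report something else, mostly with a low value. They report only what shows in the picture. A call takes as long as a camera call. They do not tell look-alikes from the thing itself.
- recognise(camera, query): "bbox" ([left, top, right, bottom] in pixels, round what is visible of it).
The state is a dict: "time": time; "joints": joint angles; "joint_velocities": joint speeds; "joint_efforts": joint torques, N m; "tool_pos": TCP position; "eef_rot": TCP orientation; "ft_force": force on the tool from outside, world axes, zero at the start; "moment": the same for the moment, N m; "grip_width": finger opening in m; "grasp_force": force on a finger pad.
Only numpy, scipy, OpenCV 4.12 (cv2) and the standard library are available. Lean on these libraries where they do the work, as an engineer would, in place of code of your own. Each camera call takes 0.05 s, during which the arm holds its last target. There are 200 camera calls.

## Task

Take the pusher out of its stand and with it, never with the gripper itself, gently nudge the loaded slide carrier along its track into the scanner until it rests against the backstop hidden inside the tunnel; where the stop stands differs every time, so feel for it, and do not push with more than 20 N, for the slides are glass. Then stand the pusher back upright in its stand, fully down, and leave everything else on the bench as it is.

Things in the scene. Friction and masses are not known exactly. Their poses are not given: they have to be found in the camera images.
- scanner: Dark blue slide scanner, fixed. Origin: on the table under the middle of the tunnel mouth; x runs along the track into the scanner, z up. White tunnel x = 0 to 120 mm, 110 mm wide, 56 mm high; behind it the housing, x = 120 to 390 mm, 260 mm wide, 200 mm high. In the tunnel a rigid fixed backstop, face square to x, somewhere at x = 15 to 80 mm, hidden and not measured.
- mouth (a point): On the track bed, in the middle of the tunnel mouth, 12 mm above the table. The aluminium bed, 110 mm wide, runs straight along the scanner's x from x = -200 mm (outside) into the tunnel; two fences 64 mm apart, 10 mm higher than the bed, centred on y = 0, guide the carrier.
- carrier: Grey plastic slide carrier on the track, loose, 110 mm long (x, pointing into the scanner), 60 mm wide, 18 mm high, two glass slides on top. Origin: centre of its underside. Flat rear face at x = -55 mm, nose at +55 mm. 0.17 to 0.35 kg, slides at 1 to 3 N. When home, its rear face is still 30 mm or more outside the tunnel. Push with less than 20 N.
- pusher: Upright pusher, loose, 0.12 kg, 125 mm long. Origin: centre of its lower tip, z up along it. Steel shank 10 mm thick to z = 62 mm, black collar 28 mm wide to 70 mm, black square handle 16 x 16 mm (faces square to x, y) to 125 mm; grip it from above at z = 100 mm. Starts in the stand, collar on the stand's top, tip 4 mm above the table.
- stand: White stand block, fixed, 70 x 70 mm and 66 mm high, with a vertical through hole 16 mm wide in its middle. Origin: centre of its underside, on the table.
- stand_mouth (a point): Centre of the stand's hole at its top face, 66 mm above the table.
- reagent_a: Glass bottle with blue cap, 60 mm wide, 120 mm high, beyond the tunnel; leave alone. Origin: centre of underside.
- reagent_b: Glass bottle with blue cap, 52 mm wide, 110 mm high, beyond the track; leave alone. Origin: centre of underside.
- spare_carrier: Empty slide carrier lying on the table, not on the track, 110 x 60 x 18 mm; leave alone. Origin: centre of underside.
- slide_box: Low closed slide box, 85 x 100 x 35 mm, near the robot; leave alone. Origin: centre of underside.
- tip_box: Clear pipette tip box with lid, 120 x 80 x 71 mm; leave alone. Origin: centre of underside.
- jar: White jar, 64 mm wide, 80 mm high; leave alone. Origin: centre of underside.
Not all that is in view belongs to the job. Leave any green look-alike of the pusher alone.

How it is judged:
On the way, in this order (a step that is already met when the one before it is completed fails the run):
1. the pusher is lifted out of its stand (height (world z) of pusher above 0.07 m), for 0.1 s.
2. the carrier is nudged up against the hidden backstop (gap under 2 mm), square in its track (x of backstop_c0 in the frame of carrier between 0.057 and 0.062 m and angle between the x axis of carrier and the x axis of scanner, either way round below 0.08 rad and height (world z) of carrier below 0.016 m and y of carrier in the frame of scanner between -0.006 and 0.006 m), for 0.2 s.
At the end, for the whole second after the job is handed in: The carrier lies flat in its track with its nose on the hidden backstop (gap under 2 mm), at rest; the pusher stands upright (within 0.12 rad) in the stand's hole, fully down (tip under 10 mm above the table, within 8 mm of the hole's axis), released and at rest (all of step 2 and linear speed of carrier below 0.01 m/s and horizontal distance between pusher and stand_mouth below 0.008 m and height (world z) of pusher below 0.01 m and angle between pusher's own z axis and vertical below 0.12 rad and linear speed of pusher below 0.02 m/s); the robot touches nothing.
It fails at once if the pusher or the carrier's nose is pressed with more than 20 N (contact force between pusher and carrier above 20 N or contact force between carrier and backstop_c0 above 20 N).
It fails at once if the gripper or arm touches the carrier (contact force between any of the fingers, the arm and carrier above 0.5 N).
It fails at once if another thing on the bench is moved by more than 20 mm (distance of any of reagent_a, reagent_b, spare_carrier, slide_box, tip_box, jar from where it was at the start of the episode above 0.02 m).
It also fails if it takes over 67 s, if anything falls off the work surface, if the arm or the gripper's body presses on something with over 40 N, if the wrist force passes 120 N, or if a joint passes its speed limit or range.

## Working session

There is one attempt and no reset: what is moved stays moved. The work goes in short steps, Python scripts to look and compute and a tool call to move; the robot and the scene stay as the last step left them, time stands still between calls to the robot, and variables do not carry over. Pictures are saved under pics/ and viewed, at most 10 in all, crops included, and the job is handed in when it is done.

Besides the shell and the picture viewer there is one more tool, called after "Call:" in YAML: its name, and indented under it one key for each argument. apply_moves: Moves the arm, as the interface text tells. Its arguments: {"type":"object","properties":{"commands":{"type":"array","items":{"type":"array","items":{"type":"number","minimum":-1,"maximum":1}}},"grip_force":{"type":"number"}},"required":["commands"]}

```bash
mkdir -p pics
python3 - <<'E'
from rig import *
import cv2, numpy as np
for c in ["scene","top"]:
    f=grab_frame(c); cv2.imwrite(f"pics/{c}0.png",f["frame"][:,:,::-1])
    np.savez(f"{c}.npz",K=f["K"],rvec=f["rvec"],tvec=f["tvec"])
    print(c,f["K"].tolist(),f["rvec"],f["tvec"])
    for q in ["pusher","stand","carrier","scanner"]:
        print(q,[(np.round(r["bbox"]).tolist(),round(r["score"],2)) for r in recognise(c,q)][:4])
s=read_state(); print(s["time"],s["tool_pos"],s["eef_rot"],s["ft_force"],s["grip_width"])
a=np.hstack([cv2.imread(f"pics/{c}0.png") for c in ["scene"]]);
E
```

```text
scene [[397.5536795430506, 0.0, 257.15944613905793], [0.0, 397.5536795430506, 189.111734761717], [0.0, 0.0, 1.0]] [ 1.63243197  1.77139782 -0.84451485] [-0.10197724 -0.30209994  1.30097652]
pusher [([272.0, 146.0, 283.0, 197.0], 0.82), ([307.0, 160.0, 323.0, 194.0], 0.64)]
stand [([294.0, 176.0, 338.0, 224.0], 0.78)]
carrier [([156.0, 196.0, 214.0, 223.0], 0.75)]
scanner [([0.0, 95.0, 245.0, 251.0], 0.71), ([156.0, 197.0, 212.0, 221.0], 0.5)]
top [[418.55418691229846, 0.0, 249.8010905179911], [0.0, 418.55418691229846, 190.82581460066896], [0.0, 0.0, 1.0]] [ 2.19991358 -2.01909024  0.21448573] [0.08327598 0.54879034 0.90276691]
pusher [([184.0, 177.0, 195.0, 191.0], 0.67), ([220.0, 205.0, 228.0, 224.0], 0.53)]
stand [([175.0, 170.0, 208.0, 205.0], 0.9)]
carrier [([285.0, 167.0, 334.0, 198.0], 0.69)]
scanner []
0.5 [ 0.22514622 -0.60971468  0.21458986] [-3.09247326e+00 -5.52761784e-01  1.07704490e-04] [0.19933412 0.1177711  0.12428386] 0.095181989902128
```

View pics/scene0.png

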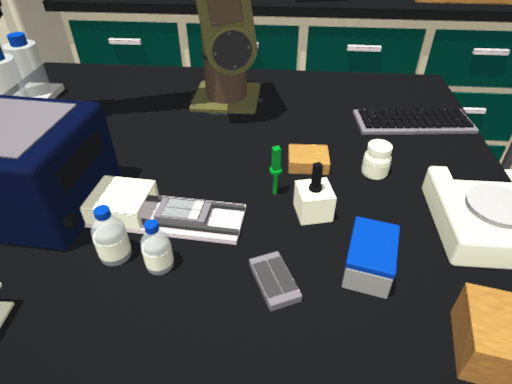

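View pics/top0.png

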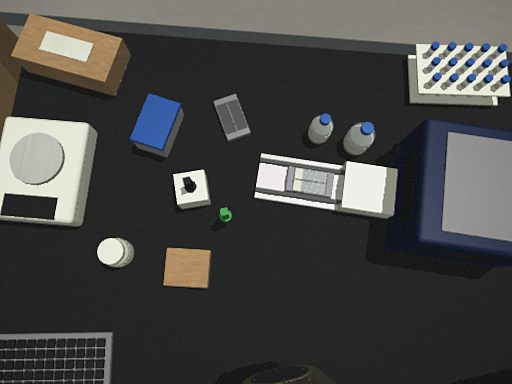

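The scene view shows the pusher (black) in the white stand at about (316,190), with a green decoy at (276,170). The carrier is on the track at about (185,212). The top view shows the stand at (191,188), and the track running from (258,178) to the tunnel at (342,188). I'll zoom in for precise pixels.

```bash
python3 - <<'E'
import cv2
im=cv2.imread("pics/top0.png")[145:225,165:405]
im=cv2.resize(im,None,fx=3.33333,fy=3.33333,interpolation=cv2.INTER_CUBIC)
cv2.imwrite("pics/topc.png",im)
E
cat > h.py <<'E'
import numpy as np, cv2
def cam(c):
    d=np.load(f"{c}.npz"); return d["K"],cv2.Rodrigues(d["rvec"])[0],d["tvec"].ravel()
def unproj(c,px,z):
    K,R,t=cam(c); d=R.T@np.linalg.inv(K)@np.array([px[0],px[1],1.]); o=-R.T@t
    return o+d*(z-o[2])/d[2]
def proj(c,P):
    K,R,t=cam(c); p=K@(R@np.array(P)+t); return p[:2]/p[2]
E
```

```text
(no output)
```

View pics/topc.png

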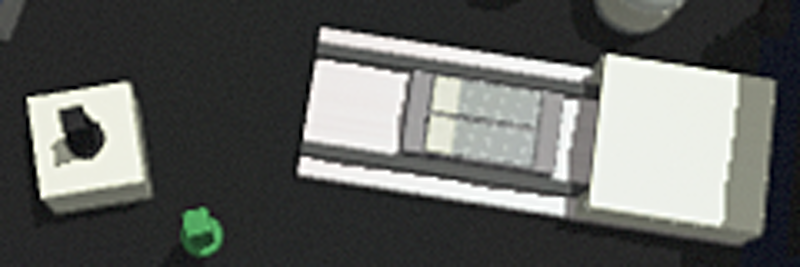

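The crop shows the stand's top-face corners at about (27,96), (131,82), (147,184) and (43,199). The bed's rear corners are (320,27) and (298,177), and the tunnel-top corners are (603,53), (741,72), (723,224) and (588,208). The carrier's rear edge runs from (411,70) to (400,152).

Run:
```python
from h import *
u=lambda p,z:unproj("top",(165+(p[0]+.5)/3.33333-.5,145+(p[1]+.5)/3.33333-.5),z)
ang=lambda d:np.degrees(np.arctan2(d[1],d[0]))
S=[u(p,.066) for p in [(27,96),(131,82),(147,184),(43,199)]]
print("stand",np.mean(S,0),[(np.linalg.norm(S[i]-S[i-1]).round(4),ang(S[i]-S[i-1]).round(1)) for i in range(4)])
T=[u(p,.056) for p in [(603,53),(741,72),(723,224),(588,208)]]
print("tunnel",np.mean(T,0),"mouth",(T[0]+T[3])/2,[(np.linalg.norm(T[i]-T[i-1]).round(4),ang(T[i]-T[i-1]).round(1)) for i in range(4)])
B=[u(p,.012) for p in [(320,27),(298,177)]]
print("bed end",np.mean(B,0),np.linalg.norm(B[0]-B[1]),ang(B[0]-B[1]), "dir",ang((T[0]+T[3])/2-np.mean(B,0)),np.linalg.norm(((T[0]+T[3])/2-np.mean(B,0))[:2]))
C=[u(p,.030) for p in [(411,70),(400,152)]]
print("carrier rear",C,np.mean(C,0),np.linalg.norm(C[0]-C[1]),ang(C[0]-C[1]))
for z in (.125,):
  print("handle top",u((72,115),z))
from rig import *
s=read_state();R=cv2.Rodrigues(np.array(s["eef_rot"]))[0];print(R.round(3),s["tool_pos"])
for c in ["top"]:
  for q in ["slide_box","spare_carrier","tip_box","jar","reagent_a"]:
    b=recognise(c,q); 
    for r in b[:2]:
      x0,y0,x1,y1=r["bbox"]; print(q,round(r["score"],2),unproj(c,((x0+x1)/2,(y0+y1)/2),.03).round(3))
print("green",u((202,230),.07))
```

```text
stand [0.53587029 0.26427324 0.066     ] [(np.float64(0.0729), np.float64(15.5)), (np.float64(0.0718), np.float64(-77.1)), (np.float64(0.0724), np.float64(-165.2)), (np.float64(0.0708), np.float64(103.3))]
tunnel [ 0.57328222 -0.13050915  0.056     ] mouth [ 0.57542062 -0.08329933  0.056     ] [(np.float64(0.1109), np.float64(-3.1)), (np.float64(0.0967), np.float64(-93.2)), (np.float64(0.109), np.float64(174.6)), (np.float64(0.0923), np.float64(88.1))]
bed end [0.58949213 0.11551611 0.012     ] 0.1133137870448748 -3.4371335933468217 dir -94.04845994340664 0.1993127898207402
carrier rear [array([0.61419375, 0.04473072, 0.03      ]), array([0.55362786, 0.04849985, 0.03      ])] [0.5839108  0.04661528 0.03      ] 0.06068306028267988 -3.5610366133441493
handle top [0.53904968 0.26642629 0.125     ]
[[ 0.938  0.346 -0.   ]
 [ 0.346 -0.938  0.   ]
 [-0.    -0.    -1.   ]] [ 0.22514622 -0.60971468  0.21458986]
slide_box 0.62 [0.353 0.257 0.03 ]
spare_carrier 0.72 [0.723 0.186 0.03 ]
tip_box 0.94 [0.694 0.369 0.03 ]
jar 0.78 [0.377 0.425 0.03 ]
jar 0.56 [0.533 0.264 0.03 ]
reagent_a 0.92 [ 0.701 -0.112  0.03 ]
reagent_a 0.72 [ 0.711 -0.027  0.03 ]
green [0.4802411 0.1799411 0.07     ]
```

Call:
apply_moves:
  commands:
    - [0,0.02,-0.02,-0.05,0]
    - [0,0.05,-0.06,-0.03,0]
    - [0,0.05,-0.06,0,0]
    - [0,0.05,-0.06,0,0]
    - [0,0.05,-0.06,0,0]
    - [0,0.05,-0.06,0,0]
    - [0,0.05,-0.06,0,0]
    - [0,0.05,-0.06,0,0]

```text
time: 1.55
tool_pos: [0.3421, -0.2836, 0.2628]
eef_rot: [3.092, 0.552, 0.001]
ft_force: [0.9, 0.5, 1.1]
grip_width: 0.0477
grasp_force: 0.0
```

Call:
apply_moves:
  commands:
    - [0,0.05,-0.06,0,0]
    - [0,0.05,-0.06,0,0]
    - [0,0.05,-0.06,0,0]
    - [0,0.05,-0.06,0,0]
    - [0,0.05,-0.06,0,0]
    - [0,0.05,-0.06,0,0]
    - [0,0.05,-0.06,0,0.05]
    - [0,0.05,-0.06,0,0.05]

```text
time: 2.35
tool_pos: [0.4697, 0.0692, 0.2631]
eef_rot: [3.117, 0.388, 0.002]
ft_force: [0.3, -1.5, 1.0]
grip_width: 0.0474
grasp_force: 0.0
```

```bash
cat >> h.py <<'E'
def tooldelta(s,target):
    R=cv2.Rodrigues(np.array(s["eef_rot"]))[0]
    return R.T@(np.array(target)-np.array(s["tool_pos"]))/0.6
def info(s):
    R=cv2.Rodrigues(np.array(s["eef_rot"]))[0]
    print("t",s["time"],"p",np.round(s["tool_pos"],4),"yawx",np.degrees(np.arctan2(R[1,0],R[0,0])).round(2),"tilt",R[2].round(4),"f",np.round(s["ft_force"],2),"m",np.round(s["moment"],2),"w",s["grip_width"],"g",s["grasp_force"],"j6",s["joints"][5])
E
python3 - <<'E'
from rig import *; from h import *
s=read_state(); info(s); print(tooldelta(s,(.536,.264,.25)))
E
```

```text
t 2.35 p [0.4697 0.0692 0.2631] yawx 14.18 tilt [ 1.3e-03  5.0e-04 -1.0e+00] f [ 0.28 -1.51  0.99] m [-0.03  0.02 -0.05] w 0.04740734743068367 g 0.0 j6 1.3565651996223045
[ 0.18656331 -0.28773628  0.02191019]
```

Call:
apply_moves:
  commands:
    - [0,0.037,-0.058,0,0]
    - [0,0.037,-0.058,0,0]
    - [0,0.037,-0.058,0,0]
    - [0,0.037,-0.057,0,0]
    - [0,0.037,-0.057,0,0]
    - [0,0,0,0,0]

```text
time: 2.95
tool_pos: [0.5349, 0.2656, 0.2619]
eef_rot: [-3.115, -0.397, 0.001]
ft_force: [0.8, -0.5, 0.2]
grip_width: 0.0479
grasp_force: 0.0
```

Run:
```python
from rig import *; from h import *
s=read_state(); info(s)
f=grab_frame("wrist"); im=f["frame"][:,:,::-1].copy()
T=f["mount"];R=cv2.Rodrigues(np.array(s["eef_rot"]))[0]
Rc=(R@T[:3,:3]).T; o=R@T[:3,3]+s["tool_pos"]; np.savez("wrist.npz",K=f["K"],rvec=cv2.Rodrigues(Rc)[0],tvec=-Rc@o)
print(o,f["K"][0,0])
cv2.imwrite("pics/w1.png",im)
for P in [(.536,.264,.066),(.536,.264,.129)]: print(proj("wrist",P))
for q in ["pusher","stand"]: print(q,recognise("wrist",q)[:2])
```

```text
t 2.95 p [0.5349 0.2656 0.2619] yawx 14.51 tilt [-5.e-04 -1.e-03 -1.e+00] f [ 0.79 -0.52  0.19] m [-0.04  0.    0.02] w 0.04785878740722371 g 0.0 j6 1.6878589559342319
[0.60819265 0.28610458 0.43318577] 270.0654478193108
[252.44399019 174.34408079]
[252.9073542 185.3001139]
pusher [{'bbox': [285.6, 209.9, 305.6, 235.9], 'score': 0.53}]
stand [{'bbox': [226.5, 143.7, 277.0, 202.5], 'score': 0.84}]
```

View pics/w1.png

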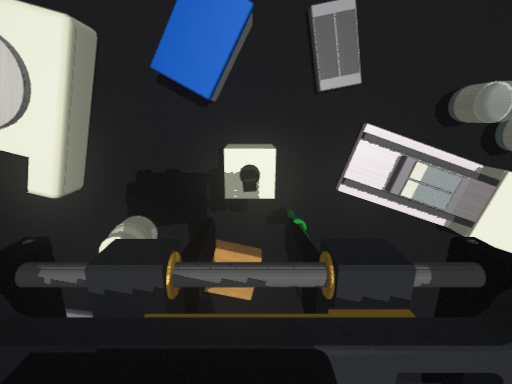

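The wrist view shows the stand squared to the image at about (250,173), with the black handle in the middle at about (250,178). I'll zoom in on both.

Run:
```python
import cv2
im=cv2.imread("pics/w1.png")[135:210,210:290]
im=cv2.convertScaleAbs(im,alpha=1.0,beta=0)
import numpy as np
im=(255*(im/255.)**.5).astype('uint8')
cv2.imwrite("pics/w1c.png",cv2.resize(im,None,fx=7,fy=7,interpolation=cv2.INTER_CUBIC))
```

```text
(no output)
```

View pics/w1c.png

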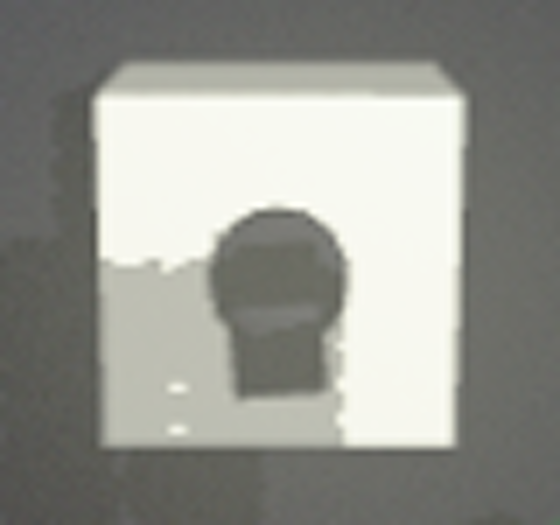

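Run:
```python
from h import *
u=lambda p,z:unproj("wrist",(210+(p[0]+.5)/7-.5,135+(p[1]+.5)/7-.5),z)
S=[u(p,.066) for p in [(95,96),(466,96),(456,446),(101,446)]]
print(np.mean(S,0),[(np.linalg.norm(S[i]-S[i-1]).round(4),np.degrees(np.arctan2(*(S[i]-S[i-1])[[1,0]])).round(1)) for i in range(4)])
print("collar",u((279,275),.074), [np.linalg.norm(u((212,275),.074)-u((346,275),.074))])
a,b=u((236,398),.129),u((326,392),.129);print("handle near edge",(a+b)/2,np.linalg.norm(a-b),np.degrees(np.arctan2(*(b-a)[[1,0]])))
a,b=u((236,398),.129),u((326,392),.129)
d=(b-a)/np.linalg.norm(b-a); n=np.array([-d[1],d[0],0]); print("handle centre",(a+b)/2+.008*n)
from rig import *
s=read_state(); print(tooldelta(s,(.5365,.265,.2)))
```

```text
[0.53555572 0.26810215 0.066     ] [(np.float64(0.0704), np.float64(14.0)), (np.float64(0.0715), np.float64(-75.5)), (np.float64(0.0704), np.float64(-165.6)), (np.float64(0.072), np.float64(104.5))]
collar [0.5371998  0.26860328 0.074     ] [np.float64(0.02591464934232202)]
handle near edge [0.52844006 0.26587522 0.129     ] 0.015037440706892044 -71.54047652867995
handle centre [0.53602844 0.2684083  0.129     ]
[ 0.00492409 -0.00443005  0.10394955]
```

Call:
apply_moves:
  commands:
    - [0,0.003,-0.002,0.05,-0.05]
    - [0,0,0,0.06,0]
    - [0,0,0,0.06,0]
    - [0,0,0,0.06,0]
    - [0,0,0,0.045,0]
    - [0,0,0,0.02,0]
    - [0,0,0,0,0]

```text
time: 3.8
tool_pos: [0.5347, 0.2621, 0.084]
eef_rot: [3.105, 0.47, -0.005]
ft_force: [-0.6, 0.6, 0.4]
grip_width: 0.0478
grasp_force: 0.0
```

Call:
apply_moves:
  commands:
    - [-1,0,0,0,0]
    - [-1,0,0,0,0]
    - [-1,0,0,0,0]
    - [-1,0,0,0,0]
    - [-1,0,0,0,0]
  grip_force: 40

```text
time: 4.3
tool_pos: [0.5365, 0.2641, 0.0867]
eef_rot: [-3.105, -0.472, -0.003]
ft_force: [-0.9, -0.2, 2.9]
grip_width: 0.0156
grasp_force: 40.0
```

Run:
```python
from rig import *; from h import *
s=read_state(); info(s)
```

```text
t 4.3 p [0.5365 0.2641 0.0867] yawx 17.28 tilt [ 1.9e-03 -6.0e-04 -1.0e+00] f [-0.92 -0.25  2.91] m [0.22 0.05 0.01] w 0.015596423108549395 g 40.00052332878113 j6 1.6364440335289223
```

Call:
apply_moves:
  commands:
    - [-1,0,0,-0.03,0]
    - [-1,0,0,-0.04,0]
    - [-1,0,0,-0.05,0]
    - [-1,0,0,-0.04,0]
    - [-1,0,0,0,0]
    - [-1,0,0,0,0]

```text
time: 4.9
tool_pos: [0.5358, 0.2634, 0.1811]
eef_rot: [3.106, 0.472, -0.0]
ft_force: [-0.3, 1.1, -2.7]
grip_width: 0.0159
grasp_force: 40.0
```

Run:
```python
from rig import *; from h import *
s=read_state(); info(s)
# contact start: shank axis 5 mm + margin behind rear face
m=np.array([.5755,-.0833]); e=np.array([.5895,.1155])
x=(m-e)/np.linalg.norm(m-e); yaw=np.degrees(np.arctan2(x[1],x[0])); print("track yaw",yaw)
c=np.array([.5839,.0466]); p=c-x*.030; print("start",p)
print(np.cross(x,c-m))
print("xy delta tool", tooldelta(s,(p[0],p[1],s["tool_pos"][2])))
```

```text
t 4.9 p [0.5358 0.2634 0.1811] yawx 17.28 tilt [-1.e-04  1.e-04 -1.e+00] f [-0.29  1.06 -2.65] m [ 0.02 -0.02  0.  ] w 0.015925602343496766 g 39.99972939491272 j6 1.636458576067832
track yaw -94.02826366648515
start [0.58600746 0.07652589]
-0.0007460396820975282
xy delta tool [-1.26147078e-02  3.22320176e-01  4.87892635e-05]<stdin>:7: DeprecationWarning: Arrays of 2-dimensional vectors are deprecated. Use arrays of 3-dimensional vectors instead. (deprecated in NumPy 2.0)
```

Call:
apply_moves:
  commands:
    - [-1,0,0,0,0.12]
    - [-1,0,0,0,0.12]
    - [-1,0.0175,0.03,0,0.115]
    - [-1,0.0175,0.055,0,0]
    - [-1,0.0175,0.055,0,0]
    - [-1,0.0175,0.055,0,0]
    - [-1,0.0175,0.055,0,0]
    - [-1,0.0175,0.055,0,0]

```text
time: 5.7
tool_pos: [0.5867, 0.0763, 0.1784]
eef_rot: [3.139, -0.11, -0.007]
ft_force: [0.0, -0.0, -1.7]
grip_width: 0.0158
grasp_force: 40.0
```

Call:
apply_moves:
  commands:
    - [-1,0,0,0.04,0]
    - [-1,0,0,0.04,0]
    - [-1,0,0,0.025,0]
    - [-1,0,0,0,0]
    - [-1,0,0,0,0]

```text
time: 6.2
tool_pos: [0.5876, 0.078, 0.1177]
eef_rot: [3.14, -0.11, -0.003]
ft_force: [1.2, 0.2, -1.0]
grip_width: 0.016
grasp_force: 40.0
```

Run:
```python
from rig import *; from h import *
s=read_state(); info(s); print(tooldelta(s,(.586,.0765,.1)))
f=grab_frame("scene"); im=f["frame"][:,:,::-1][120:260,130:350]
cv2.imwrite("pics/s2.png",cv2.resize(im,None,fx=3.6,fy=3.6,interpolation=cv2.INTER_CUBIC))
```

```text
t 6.2 p [0.5876 0.078  0.1177] yawx -4.01 tilt [-1.7e-03  2.0e-04 -1.0e+00] f [ 1.25  0.23 -1.02] m [0.07 0.01 0.01] w 0.016010878656805245 g 39.99980628490448 j6 1.6821270151832772
[-0.00245077  0.00267761  0.02957223]
```

View pics/s2.png

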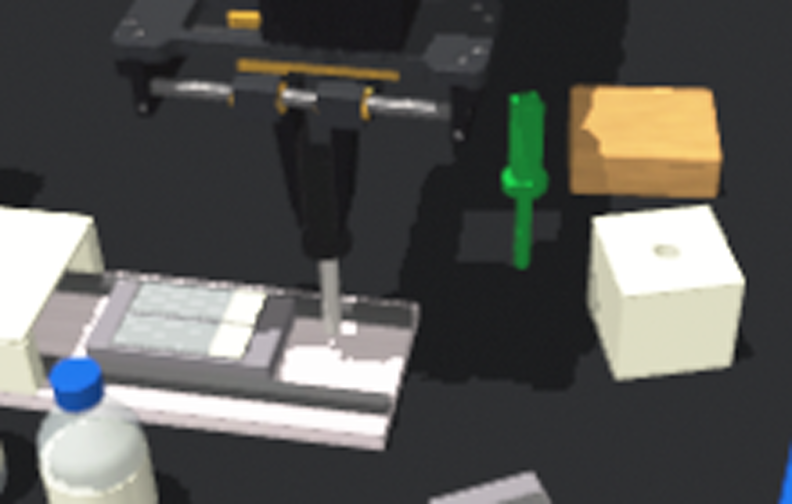

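The pusher is vertical in the grip, above the bed about 25 mm behind the carrier, and the stand is empty. I'll lower it and make contact.

Call:
apply_moves:
  commands:
    - [-1,-0.001,0,0.015,0]
    - [-1,-0.001,0,0.013,0]
    - [-1,0,0,0,0]
    - [-1,0,0.01,0,0]
    - [-1,0,0.01,0,0]
    - [-1,0,0.005,0,0]
    - [-1,0,0.003,0,0]
    - [-1,0,0,0,0]

```text
time: 7.05
tool_pos: [0.5859, 0.0607, 0.102]
eef_rot: [-3.14, 0.111, -0.001]
ft_force: [0.5, -0.7, -2.4]
grip_width: 0.0158
grasp_force: 40.0
```

Call:
apply_moves:
  commands:
    - [-1,0,0.003,0,0]
    - [-1,0,0.003,0,0]
    - [-1,0,0.003,0,0]
    - [-1,0,0.003,0,0]
    - [-1,0,0.003,0,0]
    - [-1,0,0.003,0,0]

```text
time: 7.65
tool_pos: [0.585, 0.0507, 0.1018]
eef_rot: [-3.138, 0.111, 0.0]
ft_force: [-0.4, 1.8, -1.2]
grip_width: 0.0158
grasp_force: 40.0
```

Run:
```python
from rig import *; from h import *
s=read_state(); info(s)
```

```text
t 7.65 p [0.585  0.0507 0.1018] yawx -4.04 tilt [-0.     -0.0012 -1.    ] f [-0.39  1.82 -1.24] m [ 0.51 -0.03  0.03] w 0.015849978127458336 g 39.999781250953674 j6 1.6352595225046183
```

Call:
apply_moves:
  commands:
    - [-1,0,0.004,0,0]
    - [-1,0,0.005,0,0]
    - [-1,0,0.005,0,0]
    - [-1,0,0.005,0,0]
    - [-1,0,0.005,0,0]
    - [-1,0,0.005,0,0]
    - [-1,0,0.005,0,0]
    - [-1,0,0.005,0,0]

```text
time: 8.45
tool_pos: [0.5833, 0.0267, 0.1018]
eef_rot: [-3.14, 0.111, 0.0]
ft_force: [-0.1, 2.3, -2.4]
grip_width: 0.0157
grasp_force: 40.0
```

Run:
```python
from rig import *; from h import *
s=read_state(); info(s)
f=grab_frame("top"); im=f["frame"][:,:,::-1]; cv2.imwrite("pics/top2.png",im)
s=read_state(); info(s)
for r in recognise("top","carrier"): print(r)
```

```text
t 8.45 p [0.5833 0.0267 0.1018] yawx -4.03 tilt [-1.e-04 -0.e+00 -1.e+00] f [-0.06  2.32 -2.43] m [0.57 0.   0.02] w 0.01574871364963572 g 39.99985098838806 j6 1.595032747152226
t 8.5 p [0.5833 0.0263 0.1018] yawx -4.04 tilt [-1.e-04  5.e-04 -1.e+00] f [-0.11  0.97 -2.25] m [ 0.29 -0.    0.04] w 0.01591138677739905 g 39.99962031841278 j6 1.5949057522718821
```

Call:
apply_moves:
  commands:
    - [-1,0,0.002,0,0]
    - [-1,0,0.002,0,0]
    - [-1,0,0.002,0,0]
    - [-1,0,0.002,0,0]
    - [-1,0,0.002,0,0]
    - [-1,0,0.001,0,0]

```text
time: 9.15
tool_pos: [0.5829, 0.0203, 0.1018]
eef_rot: [-3.14, 0.111, 0.0]
ft_force: [1.2, 2.6, -1.7]
grip_width: 0.0157
grasp_force: 40.0
```

Call:
apply_moves:
  commands:
    - [-1,0,0.002,0,0]
    - [-1,0,0.002,0,0]
    - [-1,0,0.001,0,0]

```text
time: 9.45
tool_pos: [0.5827, 0.0173, 0.1018]
eef_rot: [3.14, -0.111, 0.0]
ft_force: [-0.5, 1.5, -1.9]
grip_width: 0.016
grasp_force: 40.0
```

Call:
apply_moves:
  commands:
    - [-1,0,0.002,0,0]
    - [-1,0,0.002,0,0]
    - [-1,0,0.002,0,0]

```text
time: 9.75
tool_pos: [0.5824, 0.0137, 0.1017]
eef_rot: [-3.14, 0.11, 0.0]
ft_force: [0.6, 1.9, -1.0]
grip_width: 0.0157
grasp_force: 40.0
```

Call:
apply_moves:
  commands:
    - [-1,0,0.002,0,0]
    - [-1,0,0.002,0,0]
    - [-1,0,0.002,0,0]

```text
time: 10.05
tool_pos: [0.5822, 0.0101, 0.1018]
eef_rot: [-3.14, 0.111, 0.0]
ft_force: [0.1, 1.8, -1.2]
grip_width: 0.0157
grasp_force: 40.0
```

Call:
apply_moves:
  commands:
    - [-1,0,0.002,0,0]
    - [-1,0,0.002,0,0]
    - [-1,0,0.002,0,0]

```text
time: 10.35
tool_pos: [0.5819, 0.0065, 0.1018]
eef_rot: [-3.14, 0.111, 0.0]
ft_force: [0.2, 0.8, -1.2]
grip_width: 0.0159
grasp_force: 40.0
```

Call:
apply_moves:
  commands:
    - [-1,0,0.002,0,0]
    - [-1,0,0.002,0,0]
    - [-1,0,0.002,0,0]

```text
time: 10.65
tool_pos: [0.5817, 0.003, 0.1018]
eef_rot: [-3.14, 0.11, 0.0]
ft_force: [0.6, 2.4, -1.5]
grip_width: 0.0157
grasp_force: 40.0
```

Call:
apply_moves:
  commands:
    - [-1,0,0.002,0,0]
    - [-1,0,0.002,0,0]
    - [-1,0,0.002,0,0]

```text
time: 10.95
tool_pos: [0.5814, -0.0006, 0.1018]
eef_rot: [-3.14, 0.11, 0.0]
ft_force: [-0.1, 2.0, -1.1]
grip_width: 0.0154
grasp_force: 40.0
```

Call:
apply_moves:
  commands:
    - [-1,0,0.002,0,0]
    - [-1,0,0.002,0,0]
    - [-1,0,0.002,0,0]

```text
time: 11.25
tool_pos: [0.5811, -0.0042, 0.1018]
eef_rot: [-3.14, 0.111, 0.0]
ft_force: [-0.8, 1.8, -0.8]
grip_width: 0.0159
grasp_force: 40.0
```

Call:
apply_moves:
  commands:
    - [-1,0,0.002,0,0]
    - [-1,0,0.002,0,0]
    - [-1,0,0.002,0,0]

```text
time: 11.55
tool_pos: [0.5809, -0.0078, 0.1018]
eef_rot: [-3.14, 0.11, 0.0]
ft_force: [-0.1, 2.5, -1.5]
grip_width: 0.016
grasp_force: 40.0
```

Call:
apply_moves:
  commands:
    - [-1,0,0.002,0,0]
    - [-1,0,0.002,0,0]
    - [-1,0,0.002,0,0]

```text
time: 11.85
tool_pos: [0.5806, -0.0114, 0.1018]
eef_rot: [-3.14, 0.11, -0.0]
ft_force: [0.5, 1.5, -1.1]
grip_width: 0.0157
grasp_force: 40.0
```

Call:
apply_moves:
  commands:
    - [-1,0,0.002,0,0]
    - [-1,0,0.002,0,0]
    - [-1,0,0.002,0,0]

```text
time: 12.15
tool_pos: [0.5804, -0.015, 0.1018]
eef_rot: [3.14, -0.11, 0.0]
ft_force: [-0.8, 1.2, -2.2]
grip_width: 0.0163
grasp_force: 40.0
```

Call:
apply_moves:
  commands:
    - [-1,0,0.002,0,0]
    - [-1,0,0.002,0,0]
    - [-1,0,0.002,0,0]

```text
time: 12.45
tool_pos: [0.5801, -0.0186, 0.1018]
eef_rot: [-3.14, 0.11, 0.0]
ft_force: [0.6, 1.4, -1.2]
grip_width: 0.0158
grasp_force: 40.0
```

Call:
apply_moves:
  commands:
    - [-1,0,0.002,0,0]
    - [-1,0,0.002,0,0]
    - [-1,0,0.002,0,0]

```text
time: 12.75
tool_pos: [0.5799, -0.0222, 0.1018]
eef_rot: [3.14, -0.11, 0.0]
ft_force: [-0.3, 1.3, -2.2]
grip_width: 0.0158
grasp_force: 40.0
```

Call:
apply_moves:
  commands:
    - [-1,0,0.002,0,0]
    - [-1,0,0.002,0,0]
    - [-1,0,0.002,0,0]

```text
time: 13.05
tool_pos: [0.5796, -0.0258, 0.1018]
eef_rot: [-3.14, 0.11, -0.0]
ft_force: [1.1, 2.1, -1.6]
grip_width: 0.0158
grasp_force: 40.0
```

Call:
apply_moves:
  commands:
    - [-1,0,0.002,0,0]
    - [-1,0,0.002,0,0]
    - [-1,0,0.002,0,0]

```text
time: 13.35
tool_pos: [0.5794, -0.0294, 0.1018]
eef_rot: [-3.14, 0.11, -0.0]
ft_force: [0.3, 1.7, -1.4]
grip_width: 0.016
grasp_force: 40.0
```

Call:
apply_moves:
  commands:
    - [-1,0,0.002,0,0]
    - [-1,0,0.002,0,0]
    - [-1,0,0.002,0,0]

```text
time: 13.65
tool_pos: [0.5791, -0.033, 0.1018]
eef_rot: [-3.14, 0.111, 0.0]
ft_force: [-0.3, 1.4, -2.1]
grip_width: 0.0157
grasp_force: 40.0
```

Call:
apply_moves:
  commands:
    - [-1,0,0.002,0,0]
    - [-1,0,0.002,0,0]
    - [-1,0,0.002,0,0]

```text
time: 13.95
tool_pos: [0.5789, -0.0349, 0.1018]
eef_rot: [-3.136, 0.112, 0.0]
ft_force: [-0.1, 7.9, 0.3]
grip_width: 0.0159
grasp_force: 40.0
```

Call:
apply_moves:
  commands:
    - [-1,0,0,0,0]
    - [-1,0,0,0,0]
    - [-1,0,0.0005,0,0]
    - [-1,0,0,0,0]

```text
time: 14.35
tool_pos: [0.5788, -0.0348, 0.1018]
eef_rot: [-3.135, 0.111, 0.0]
ft_force: [-0.5, 6.9, -0.7]
grip_width: 0.0158
grasp_force: 40.0
```

Run:
```python
from rig import *; from h import *
s=read_state(); info(s)
f=grab_frame("top"); im=f["frame"][:,:,::-1][125:225,165:405]; cv2.imwrite("pics/top3.png",cv2.resize(im,None,fx=3.33333,fy=3.33333,interpolation=cv2.INTER_CUBIC))
```

```text
t 14.35 p [ 0.5788 -0.0348  0.1018] yawx -4.06 tilt [-4.0e-04 -4.2e-03 -1.0e+00] f [-0.5   6.93 -0.74] m [ 1.99 -0.03 -0.05] w 0.015774793766124888 g 40.005186796188354 j6 1.485036863606919
```

View pics/top3.png

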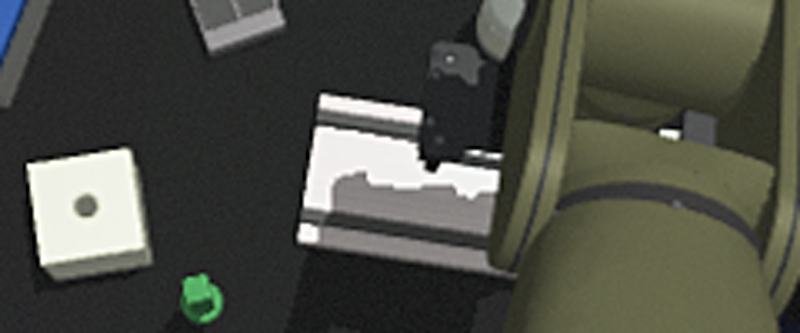

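The arm hides the carrier, but the force has held at about 7 N with no motion. The empty hole shows clearly at crop (86,206). One more small press will confirm the contact is rigid.

Call:
apply_moves:
  commands:
    - [-1,0,0.001,0,0]
    - [-1,0,0.001,0,0]
    - [-1,0,0,0,0]
    - [-1,0,0,0,0]

```text
time: 14.8
tool_pos: [0.5787, -0.0352, 0.1018]
eef_rot: [-3.134, 0.111, 0.001]
ft_force: [0.6, 9.3, -0.3]
grip_width: 0.016
grasp_force: 40.0
```

Call:
apply_moves:
  commands:
    - [-1,0,-0.004,0,0]
    - [-1,0,-0.008,0,0]
    - [-1,0,-0.015,0,0]
    - [-1,0,-0.03,0,0]
    - [-1,0,0,0,0]

```text
time: 15.3
tool_pos: [0.5813, -0.0027, 0.1019]
eef_rot: [3.139, -0.108, 0.0]
ft_force: [0.9, -0.2, -1.1]
grip_width: 0.0159
grasp_force: 40.0
```

Run:
```python
from rig import *; from h import *
s=read_state(); info(s)
u=lambda p,z:unproj("top",(165+(p[0]+.5)/3.33333-.5,125+(p[1]+.5)/3.33333-.5),z)
print("hole",u((86,206),.066))
S=[u(p,.066) for p in [(27,162),(131,149),(147,251),(43,266)]]; print(np.mean(S,0))
```

```text
t 15.3 p [ 0.5813 -0.0027  0.1019] yawx -3.92 tilt [ 3.e-04  4.e-04 -1.e+00] f [ 0.88 -0.24 -1.07] m [0.02 0.03 0.03] w 0.01591146082614766 g 40.00002980232239 j6 1.5427464997569906
hole [0.53616856 0.26499656 0.066     ]
[0.5358146  0.26426843 0.066     ]
```

Contact is rigid: 9.3 N with almost no further motion. I've backed off, so next I lift and carry the pusher to the stand.

Call:
apply_moves:
  commands:
    - [-1,0,-0.01,-0.03,0]
    - [-1,0,-0.01,-0.05,0]
    - [-1,0,-0.01,-0.05,0]
    - [-1,0,-0.01,-0.02,0]

```text
time: 15.7
tool_pos: [0.5847, 0.0197, 0.1956]
eef_rot: [3.139, -0.111, 0.009]
ft_force: [-0.0, -0.5, -0.5]
grip_width: 0.0155
grasp_force: 40.0
```

Call:
apply_moves:
  commands:
    - [-1,-0.015,-0.055,0,0]
    - [-1,-0.015,-0.06,0,0]
    - [-1,-0.015,-0.06,0,0]
    - [-1,-0.015,-0.06,0,0]
    - [-1,-0.015,-0.06,0,0]
    - [-1,-0.015,-0.055,0,0]
    - [-1,-0.015,-0.035,0,0]
    - [-1,0,0,0,0]

```text
time: 16.5
tool_pos: [0.535, 0.257, 0.1907]
eef_rot: [3.139, -0.105, -0.002]
ft_force: [-0.6, -0.5, -0.4]
grip_width: 0.0156
grasp_force: 40.0
```

Run:
```python
from rig import *; from h import *
for i in range(4):
    s=read_state(); info(s); grab_frame("scene")
print(tooldelta(s,(.536,.2645,.086)))
f=grab_frame("wrist"); im=f["frame"][:,:,::-1][100:250,150:370]
cv2.imwrite("pics/w4.png",cv2.resize(im,None,fx=3.5,fy=3.5,interpolation=cv2.INTER_CUBIC))
```

```text
t 16.5 p [0.535  0.257  0.1907] yawx -3.82 tilt [-1.2e-03  5.0e-04 -1.0e+00] f [-0.57 -0.52 -0.42] m [-0.04 -0.02 -0.01] w 0.015593591167650168 g 40.000044107437134 j6 1.9948165271656269
t 16.55 p [0.5356 0.2556 0.1908] yawx -3.89 tilt [-9.0e-04  1.3e-03 -1.0e+00] f [-0.2  -0.36 -1.69] m [ 0.02 -0.04  0.  ] w 0.015805950647592014 g 39.99971151351929 j6 1.9941282083986946
t 16.6 p [0.536  0.2548 0.1909] yawx -3.97 tilt [-6.0e-04  1.4e-03 -1.0e+00] f [ 0.44 -0.01 -1.58] m [0.05 0.03 0.05] w 0.01576814591443934 g 39.99980449676514 j6 1.9940570852858737
t 16.65 p [0.5362 0.2543 0.1911] yawx -4.04 tilt [-5.0e-04  1.1e-03 -1.0e+00] f [ 0.3  -0.71 -1.43] m [ 0.02  0.03 -0.01] w 0.015856982254996616 g 39.99969005584717 j6 1.9941625987296414
[-0.00152494 -0.01718886  0.17519488]
```

Call:
apply_moves:
  commands:
    - [-1,-0.001,-0.01,0.02,0]
    - [-1,0,-0.006,0.02,0]
    - [-1,0,0,0.01,0]
    - [-1,0,0,0,0]
    - [-1,0,0,0,0]
    - [-1,0,0,0,0]

```text
time: 17.35
tool_pos: [0.5367, 0.2647, 0.1623]
eef_rot: [-3.139, 0.11, -0.001]
ft_force: [-0.0, 0.3, -1.3]
grip_width: 0.0155
grasp_force: 40.0
```

Run:
```python
from rig import *; from h import *
s=read_state(); info(s)
f=grab_frame("scene"); im=f["frame"][:,:,::-1][130:240,260:370]
cv2.imwrite("pics/s4.png",cv2.resize(im,None,fx=5,fy=5,interpolation=cv2.INTER_CUBIC))
print("tip, hole px in crop",[((proj("scene",P)-[260,130]+.5)*5-.5).round(1) for P in [(s["tool_pos"][0],s["tool_pos"][1],s["tool_pos"][2]-.082),(.536,.2645,.066)]])
```

```text
t 17.35 p [0.5367 0.2647 0.1623] yawx -4.03 tilt [ 8.e-04 -3.e-04 -1.e+00] f [-0.02  0.26 -1.31] m [ 0.03 -0.   -0.03] w 0.015484713735851537 g 39.99978303909302 j6 2.009639406605828
tip, hole px in crop [array([272.9, 264.9]), array([269.4, 290.9])]
```

View pics/s4.png

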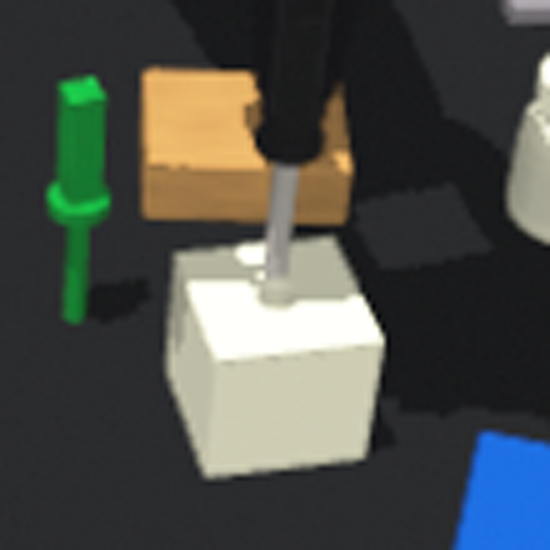

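The tip hangs just above the hole at about (277,285) and looks aligned with it. I'll descend slowly.

Call:
apply_moves:
  commands:
    - [-1,0,0,0.01,0]
    - [-1,0,0,0.01,0]
    - [-1,0,0,0.01,0]
    - [-1,0,0,0.01,0]
    - [-1,0,0,0,0]

```text
time: 17.9
tool_pos: [0.5354, 0.2642, 0.1361]
eef_rot: [3.139, -0.11, -0.004]
ft_force: [-1.4, -0.2, -1.5]
grip_width: 0.0158
grasp_force: 40.0
```

Call:
apply_moves:
  commands:
    - [-1,0,0,0.015,0]
    - [-1,0,0,0.02,0]
    - [-1,0,0,0.02,0]
    - [-1,0,0,0.015,0]
    - [-1,0,0,0.005,0]
    - [-1,0,0,0,0]

```text
time: 18.5
tool_pos: [0.5358, 0.2644, 0.0918]
eef_rot: [3.139, -0.11, -0.002]
ft_force: [-0.4, -0.4, -0.4]
grip_width: 0.0157
grasp_force: 40.0
```

Run:
```python
from rig import *; from h import *
s=read_state(); info(s)
```

```text
t 18.5 p [0.5358 0.2644 0.0918] yawx -4.03 tilt [-1.5e-03  7.0e-04 -1.0e+00] f [-0.42 -0.39 -0.4 ] m [ 0.07 -0.01 -0.03] w 0.015680204311232158 g 39.9997615814209 j6 2.0096781709336855
```

Free so far. I'll lower the last few mm until it seats.

Call:
apply_moves:
  commands:
    - [-1,0,0,0.004,0]
    - [-1,0,0,0.004,0]
    - [-1,0,0,0.001,0]
    - [-1,0,0,0,0]

```text
time: 18.9
tool_pos: [0.5364, 0.2646, 0.0875]
eef_rot: [-3.14, 0.11, -0.0]
ft_force: [0.2, 0.5, -1.1]
grip_width: 0.0159
grasp_force: 40.0
```

Call:
apply_moves:
  commands:
    - [-1,0,0,0.001,0]
    - [-1,0,0,0.001,0]
    - [-1,0,0,0,0]

```text
time: 19.2
tool_pos: [0.5365, 0.2647, 0.0867]
eef_rot: [-3.14, 0.11, -0.001]
ft_force: [-1.1, -0.6, 0.7]
grip_width: 0.0158
grasp_force: 40.0
```

Call:
apply_moves:
  commands:
    - [0,0,0,0,0]
    - [0,0,0,0,0]
    - [0,0,0,0,0]
    - [0,0,0,0,0]

```text
time: 19.6
tool_pos: [0.5363, 0.2646, 0.0862]
eef_rot: [-3.14, 0.11, -0.0]
ft_force: [-0.0, -0.0, 0.6]
grip_width: 0.0421
grasp_force: 0.0
```

Call:
apply_moves:
  commands:
    - [0,0,0,-0.02,0]
    - [0,0,0,-0.05,0]
    - [0,0,0,-0.06,0]
    - [0,0,0,-0.06,0]
    - [0,-0.05,0,-0.05,0]
    - [0,-0.07,0,0,0]
    - [0,-0.07,0,0,0]
    - [0,0,0,0,0]

```text
time: 20.4
tool_pos: [0.4192, 0.2729, 0.2311]
eef_rot: [-3.139, 0.106, -0.0]
ft_force: [0.3, -0.4, -0.1]
grip_width: 0.0474
grasp_force: 0.0
```

Run:
```python
from rig import *; from h import *
s=read_state(); info(s)
f=grab_frame("top"); a=f["frame"][:,:,::-1][145:225,165:405]
f=grab_frame("scene"); b=f["frame"][:,:,::-1][120:240,110:350]
cv2.imwrite("pics/end.png",cv2.resize(np.vstack([a,b]),None,fx=2.9,fy=2.9,interpolation=cv2.INTER_CUBIC))
```

```text
t 20.4 p [0.4192 0.2729 0.2311] yawx -3.88 tilt [ 1.e-04 -9.e-04 -1.e+00] f [ 0.31 -0.36 -0.12] m [ 0.04 -0.01 -0.03] w 0.04736795599643496 g 0.0 j6 2.1077401999242977
```

View pics/end.png

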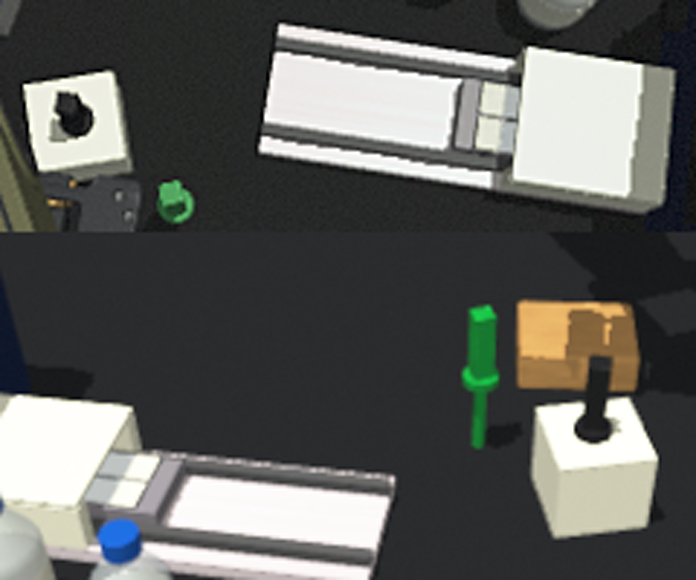

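The pusher stands fully down in the stand, collar on the top face, at about (70,115) and (595,430). The carrier sits square in its track with about 45 mm showing outside the tunnel, and the gripper is clear of everything.

```bash
python3 -c "
from rig import *
print(close_job())"
```

```text
the job is handed in; nothing more can be done
None
```

Job handed in at about 20 s: the carrier rests against the backstop (highest force I read was 9.3 N), the pusher is back upright and fully down in its stand, and I disturbed nothing else that I could see; no verdict was returned.

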